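# Park the slicer's carriage over its blade, past the spring stop

## Task

Make the vegetable slicer safe to put away: with the fingertips push the food carriage gently along its rails until the spring stop halts it, then hold the stop's thumb bar down while you push the carriage on past it, all the way to its parked place over the blade, and let the bar spring up behind it. Only push and press: take hold of nothing, leave the pusher knob on the carriage alone, keep off the bare blade, and leave the things standing round the slicer where they are.

Things in the scene. Friction and masses are not known exactly. Their poses are not given: they have to be found in the camera images.
- slicer: Flat white vegetable slicer (mandoline), 360 mm long plus a handle loop, 137 mm wide over the rails, rail tops 50 mm high; held fast by suction feet. Origin on the worktop under the deck's middle. x runs along the rails from the handle loop to the blade end: the way the carriage must go; y across, away from the robot; z up. The spring stop is outside the rail on the -y side, nearest the robot.
- carriage: Grey food carriage, 110 mm long in x, 153 mm wide, top plate 58 mm high, sliding along the slicer's x with about 2 N of friction; it stays where it is left. Origin at worktop height under its middle, axes as the slicer's. The stud halts it 42 mm ahead (+x) of the slicer's origin; parked against the end stops it is 85 mm ahead, over the blade. From 81 mm on the stud can spring up behind it.
- push_face (a point): Middle of the flat rear face (towards the handle loop) of the carriage's shoulder, a block that sticks out over the thumb bar on the -y side: 28 mm long in x, 48 mm wide in y, from 40 to 64 mm above the worktop. Push here along the slicer's +x. The point is 52 mm above the worktop, 107 mm from the slicer's middle line, and moves with the carriage. Axes as the slicer's.
- release_bar (a joint): How far the spring stop is pressed down, in m: 0 = up, 0.009 = fully down. About 3 N to start, 6 N to hold fully down; it springs up when let go. Below 0.006 its stud blocks the carriage's shoulder; at 0.0065 or more the shoulder slides over the stud, and once over it keeps the bar down itself until it is past.
- bar_pad (a point): Middle of the ribbed part of the black thumb bar's flat top, 34 mm above the worktop when up; moves with the bar. The top reaches from 28 mm behind this point (-x) to 72 mm ahead (+x), and from 19 mm to the -y side to 30 mm to the +y side. With the carriage halted at the stud, the last 55 mm of the bar lie bare behind the shoulder; farther back it hangs over the bar, 6 mm clear.
- stop_stud (a point): Top of the steel stud, 10 mm square, that stands 12 mm above the thumb bar at its inner edge, near the blade end; part of the bar, moves down with it. 46 mm above the worktop when up, 62 mm ahead (+x) of the ribbed part's middle and 25 mm to its +y side. The front of the carriage's shoulder runs against it.
- pusher: Loose black pusher resting in the middle of the carriage and carried along by it, with a round knob 34 mm across; origin 74 mm above the worktop, knob top 95 mm above it. Not to be touched or lifted.
- blade: The slicer's bare steel blade, 16 mm by 112 mm, lying across the deck 41 mm above the worktop, 85 mm from the slicer's origin towards +x. Origin at its centre. Not to be touched.
- lemon: Lemon, about 75x54x53 mm, lying on the far side of the slicer. Bystander.
- mandarin: Mandarin, about 47 mm wide and 39 mm high, on the far side of the slicer. Bystander.
- salt_mill: Small salt mill, 44 mm wide, 90 mm high, on the far side near the blade end; origin at its foot. Bystander.
- spice_jar: Spice jar with a red cap, 44 mm wide, 105 mm high, on the robot's side near the blade end; origin at its foot. Bystander.
- teaspoon: Teaspoon 138 mm long, lying on the robot's side of the slicer. Bystander.
- tin: Round tin 86 mm wide, 40 mm high, beyond the handle end on the far side; origin at its foot. Bystander.

How it is judged (in metres and radians):
On the way:
1. the spring stop's bar is held down while the carriage has not yet gone past it (value of joint release_bar above 0.006 m and x of carriage in the frame of slicer below 0.067 m), for 0.05 s.
At the end, for the whole second after the job is handed in: The carriage is parked over the blade (within 4.5 mm of the end of its travel) and at rest, the spring stop's bar has come up behind it (within 2 mm of its top position), and the pusher rests in the carriage (x of carriage in the frame of slicer above 0.0805 m and value of joint release_bar below 0.002 m and height (world z) of pusher below 0.077 m and linear speed of carriage below 0.01 m/s); the robot touches nothing.
It fails at once if the pusher is handled (touched with more than 3 N) or lifted by more than 8 mm (contact force between the fingers and pusher above 3 N or height (world z) of pusher above 0.082 m).
It fails at once if the carriage is squeezed or rammed with more than 60 N (contact force between the fingers and carriage above 60 N).
It fails at once if the bare blade is touched (contact force between any of the fingers, the arm and blade above 1 N).
It fails at once if a thing standing round the slicer is moved by more than 25 mm (distance of any of lemon, mandarin, salt_mill, spice_jar, teaspoon, tin from where it was at the start of the episode above 0.025 m).
It also fails if it takes over 38 s, if anything falls off the work surface, if the arm or the gripper's body presses on something with over 40 N, if the wrist force passes 120 N, or if a joint passes its speed limit or range.

## Robot

A 6-joint arm with a two-finger parallel gripper is mounted at the origin on a cart in front of the work surface, level with it; the furniture and walls round the work are solid. World frame = base frame: x ahead of the robot, y to its left, z up, the work surface at z = 0. Lengths are in m, angles in degrees, forces in N, time in s.
With the tool pointing down it reaches from about 0.15 to 0.775 m from the base axis. Payload 6.1 kg.
Tool frame: the origin (TCP) lies on the centre line of the jaws, within the pads' length; the fingertips stand 8 mm ahead of it and the grasp point (between the pads) lies 11 mm behind it; z points along the fingers, y is the line along which they close (so a half turn about z gives the same grasp; the last joint's range is limited). The gripper opens to 85 mm and grips with 20 to 120 N. Pads are 22 mm wide; open, the fingers measure 114 mm over their backs; the gripper's body (76 mm by 85 mm) begins 54 mm behind the grasp point. The pads swing forward as they close: fully open they stand 13 mm farther back than shut.
Start: joints at [0, 7.208, -2.269, 80.523, 0, 90], TCP at [0.525, -0, 0.239] pointing down, gripper open.
Joint ranges: [-155.77, 155.77], [-54.66, 111.73], [-72.52, 77.12], [-102.08, 115.82], [-83.92, 84.16], [-180, 180]. Speed limits (degrees/s): [136.94, 136.94, 172.46, 180, 180, 180].

## Interface

Orientations are given as [roll, pitch, yaw] about the fixed x, y, z axes, in that order (R = Rz(yaw) Ry(pitch) Rx(roll)).
In Python, from bench import monitor, imaging, job gives the robot as it stands.
- The arm moves only by the tool play_rows, never from a script. Its arguments are lists of equal length, an entry for each row: "hand": the opening, from 0 (shut) to 1 (fully open); "dp": the shift along the tool's x, y, z normalised to -1 to 1, where 1 is 0.025 m, a list of three; "turn": the turn about the tool's z normalised to -1 to 1, where 1 is 0.12 rad. In form: {"hand": [hand, ...], "dp": [[dx, dy, dz], ...], "turn": [turn, ...]}. A call has 1 to 20 rows; each row shifts and turns the commanded pose from where the row before left it, along the tool's axes as they then stand; what a row does not reach is not made up. A row lasts 1/8 s, in which the tool goes at most 62.5 mm and 10.7 degrees, less where a joint would pass 70% of its speed; a pose out of reach is approached as far as the arm can. A call with a number of a shift or a turn outside -1 to 1 is refused whole. A call with a gripper value outside its range is refused whole. The fingers move at their own pace and stop on an object; the grip force is fixed at half the most. Time passes only in rows, so rows that do not move let the fingers close. It gives the time, the measured TCP pose, the force, the opening and the grip force at its end, in the units of the state.
- monitor.get_obs(): the state, without advancing time (a new reading comes with each control period).
- imaging.capture(name): name is "scene" or "side" or "wrist"; returns the picture (400x640x3 uint8, blue, green, red); there is no depth.
- imaging.camera_info(name): a dict with "intrinsics" (3x3 intrinsics, pixels), "k1" (the pictures are not rectified: a ray, as slopes to the right and down, at radius r is drawn at 1 + k1 r^2 times it, then the intrinsics apply), "position" and "orientation" of the camera in the world. Camera axes: x right, y up, looking along -z (the intrinsics and any distortion apply to the point x, -y, -z); pixel columns grow to the right and rows downward; lengths in m; the calibration is good to about 2 mm. A picture is of the moment at which its call begins: read the wrist's pose just before it. camera_info takes no time and is no camera call; for the wrist camera it gives the pose at the moment of the call.
- job.sign_off(): hands the job in; it is judged then, once.
The state is a dict: "clock": time; "joint_pos": joint angles; "joint_velocities": joint speeds; "tau": joint torques, N m; "tcp_pos": TCP position; "orientation": TCP orientation; "ft_force": force on the tool from outside, world axes, zero at the start; "wrist_torque": the same for the moment, N m; "grip_width": finger opening in m; "finger_force": force on a finger pad.
Only numpy, scipy, OpenCV 4.12 (cv2) and the standard library are available. Lean on these libraries where they do the work, as an engineer would, in place of code of your own. Each camera call takes 0.05 s, during which the arm holds its last target. There are 200 camera calls.

## Working session

There is one attempt and no reset: what is moved stays moved. The work goes in short steps, Python scripts to look and compute and a tool call to move; the robot and the scene stay as the last step left them, time stands still between calls to the robot, and variables do not carry over. Pictures are saved under pics/ and viewed, at most 10 in all, crops included, and the job is handed in when it is done.

Besides the shell and the picture viewer there is one more tool, called after "Request:" by a JSON object that holds its "api" and its "payload". play_rows: Moves the arm, as the interface text tells. Its arguments: {"type":"object","properties":{"hand":{"type":"array","items":{"type":"number"}},"dp":{"type":"array","items":{"type":"array","items":{"type":"number","minimum":-1,"maximum":1}}},"turn":{"type":"array","items":{"type":"number","minimum":-1,"maximum":1}}},"required":["hand","dp","turn"]}

```bash
ls; mkdir -p pics; python3 - <<'E'
from bench import monitor, imaging, job
import cv2,numpy as np
o=monitor.get_obs();print(o)
for n in("scene","side","wrist"):
    print(n,imaging.camera_info(n)); im=imaging.capture(n); cv2.imwrite(f"pics/{n}0.png",im)
E
```

```text
pics
{'clock': 0.0, 'joint_pos': array([ 6.78558827e-04,  7.24236523e+00, -2.32548299e+00,  8.05241730e+01,
        1.98901592e-03,  8.99997412e+01]), 'joint_velocities': array([-0.05397945, -0.0247984 ,  0.0627816 ,  0.10366216, -0.09917637,
       -0.05424584]), 'tau': array([-1.88969068e-03, -4.35916471e+01,  3.52923596e+01,  1.73015334e-02,
       -7.00984879e-05, -2.14169546e-05]), 'tcp_pos': array([5.24610492e-01, 1.61935341e-05, 2.38525802e-01]), 'orientation': array([-1.79907979e+02, -1.98942900e-03,  9.00009342e+01]), 'ft_force': array([-0.35171289, -0.09065148, -0.06310602]), 'wrist_torque': array([ 0.01146246,  0.00248398, -0.01178609]), 'finger_force': 0.0, 'grip_width': 0.08574559596569405}
scene {'intrinsics': array([[417.62914539,   0.        , 325.10934391],
       [  0.        , 417.62914539, 199.46691712],
       [  0.        ,   0.        ,   1.        ]]), 'k1': 0.015529914904415066, 'position': array([-0.13485479, -0.38453962,  0.53954629]), 'orientation': array([ 60.68981756,  -0.54112999, -60.28299444])}
side {'intrinsics': array([[427.49464894,   0.        , 316.18773952],
       [  0.        , 427.49464894, 197.99619628],
       [  0.        ,   0.        ,   1.        ]]), 'k1': -0.0780585051892426, 'position': array([ 0.41149715, -0.69764517,  0.60798161]), 'orientation': array([ 54.76073066,   0.81918858, -15.50779222])}
wrist {'intrinsics': array([[316.36190479,   0.        , 318.13760583],
       [  0.        , 316.36190479, 200.05138993],
       [  0.        ,   0.        ,   1.        ]]), 'k1': -0.06390804602420828, 'position': array([0.52475021, 0.08281936, 0.37226746]), 'orientation': array([-1.87995751e+01,  9.83792316e-02,  3.75504982e-03])}
```

View pics/scene0.png

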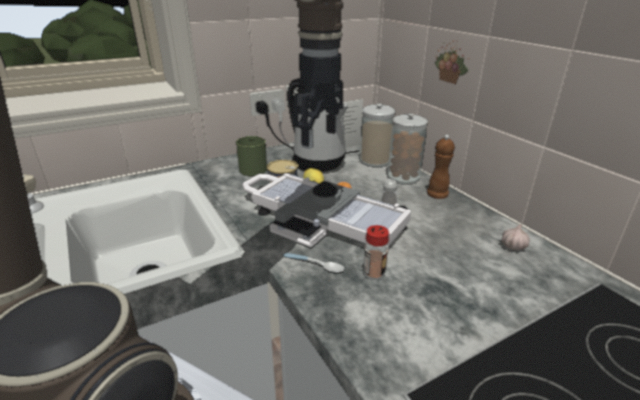

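View pics/side0.png

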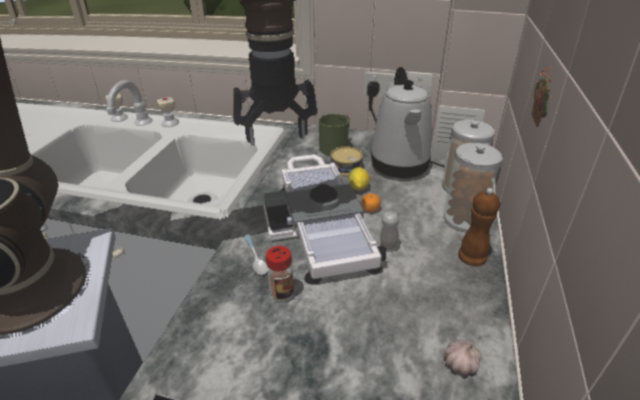

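View pics/wrist0.png

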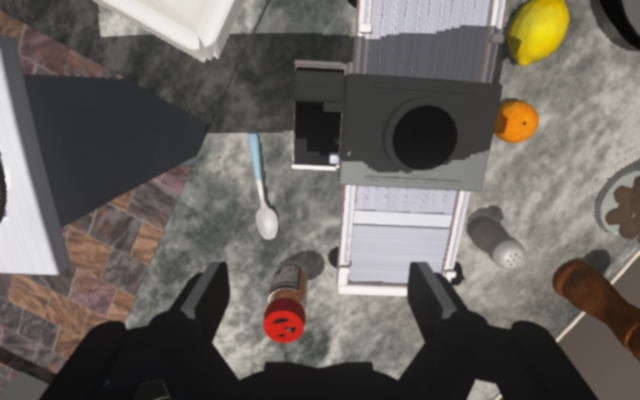

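```bash
python3 - <<'E'
import cv2
im=cv2.imread("pics/wrist0.png")[40:220,270:510]
im=cv2.convertScaleAbs(im,alpha=1.6,beta=20)
cv2.imwrite("pics/crop.png",cv2.resize(im,None,fx=3.3,fy=3.3,interpolation=cv2.INTER_CUBIC))
E
```

```text
(no output)
```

View pics/crop.png

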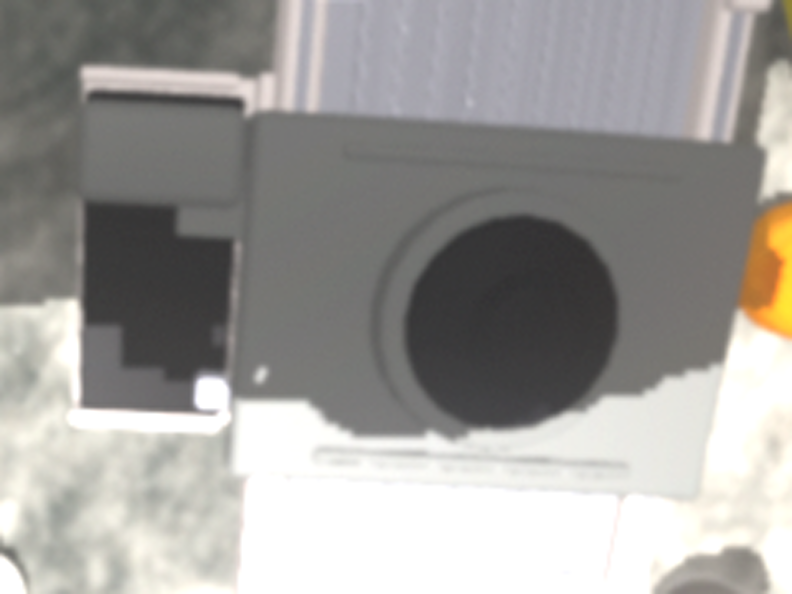

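```bash
cat > h.py <<'E'
import numpy as np, cv2
from scipy.spatial.transform import Rotation as R
def ray(info,u,v):
    K=info["intrinsics"]; x=(u-K[0,2])/K[0,0]; y=(v-K[1,2])/K[1,1]
    p=np.array([x,y])
    q=p.copy()
    for _ in range(20): q=p/(1+info["k1"]*(q@q))
    return info["position"], R.from_euler("xyz",info["orientation"],degrees=True).apply([q[0],-q[1],-1])
def onz(info,u,v,z):
    o,d=ray(info,u,v); return o+d*(z-o[2])/d[2]
E
python3 - <<'E'
from h import *
from bench import imaging
I=imaging.camera_info("wrist")
c=lambda x,y,z:onz(I,270+x/3.3,40+y/3.3,z)
P=dict(pf_l=c(233,473,.058),pf_r=c(698,497,.058),pr_l=c(250,112,.058),pr_r=c(765,150,.058),
 sr_l=c(85,104,.064),sr_r=c(242,108,.064),sf_l=c(84,200,.064),sf_r=c(237,203,.064),stud=c(210,392,.046), knob=c(512,322,.095))
for k,v in P.items(): print(k,v.round(4))
d=P['pf_r']-P['pf_l']; print(np.degrees(np.arctan2(d[1],d[0])),np.linalg.norm(d))
d=P['pr_r']-P['pr_l']; print(np.degrees(np.arctan2(d[1],d[0])),np.linalg.norm(d))
d=P['pf_l']-P['pr_l']; print(np.degrees(np.arctan2(d[1],d[0]))+90,np.linalg.norm(d))
d=P['pf_r']-P['pr_r']; print(np.degrees(np.arctan2(d[1],d[0]))+90,np.linalg.norm(d))
E
```

```text
pf_l [ 0.5475 -0.006   0.058 ]
pf_r [ 0.697  -0.0136  0.058 ]
pr_l [0.5501 0.1001 0.058 ]
pr_r [0.7008 0.0922 0.058 ]
sr_l [0.5039 0.1019 0.064 ]
sr_r [0.5473 0.1008 0.064 ]
sf_l [0.5031 0.0762 0.064 ]
sf_r [0.5465 0.0753 0.064 ]
stud [0.5405 0.0173 0.046 ]
knob [0.6181 0.0462 0.095 ]
-2.9051817346916935 0.14967535400591678
-2.9943343705412686 0.15095044803976537
-1.3974004157290523 0.10612136702792023
-2.0838632079125006 0.10586061991813582
```

```bash
python3 - <<'E'
from h import *
from bench import imaging
I=imaging.camera_info("wrist"); im=cv2.imread("pics/wrist0.png").astype(int)
m=((im[...,2]>150)&(im[...,1]<60)&(im[...,0]<60)).astype(np.uint8); m[:260]=0;m[:, :240]=0
M=cv2.moments(m); u,v=M['m10']/M['m00'],M['m01']/M['m00']; print(u,v,onz(I,u,v,.1).round(3))
E
```

```text
283.0301568154403 325.90108564535586 [ 0.487 -0.152  0.1  ]
```

Request:
{"api": "play_rows", "payload": {"hand": [0, 0, 0, 0, 0, 0, 0, 0, 0, 0, 0], "dp": [[0.9, -0.28, 0], [0.9, 0, 0], [0.9, 0, 0], [0.9, 0, 0], [0.9, 0, 0], [0.9, 0, 0], [0, 0, 1], [0, 0, 1], [0, 0, 1], [0, 0, 1], [0, 0, 0.6]], "turn": [0, 0, 0, 0, 0, 0, 0.38, 0, 0, 0, 0]}}

```text
clock: 1.52
tcp_pos: [0.5173, 0.1348, 0.1227]
orientation: [-179.9, 0.0, 87.4]
ft_force: [-1.1, -1.3, 0.1]
grip_width: 0.0002
finger_force: 0.0
```

```bash
python3 - <<'E'
from h import *
from bench import imaging,monitor
I=imaging.camera_info("wrist");print(I["position"],I["orientation"])
a=imaging.capture("wrist");b=imaging.capture("side")
cv2.imwrite("pics/w1.png",a);b=cv2.resize(b[110:260,190:390],None,fx=3,fy=3,interpolation=cv2.INTER_CUBIC);cv2.imwrite("pics/s1.png",b)
E
```

```text
[0.52122825 0.2176261  0.25637736] [-18.83363914   0.12563418  -2.60759577]
```

View pics/w1.png

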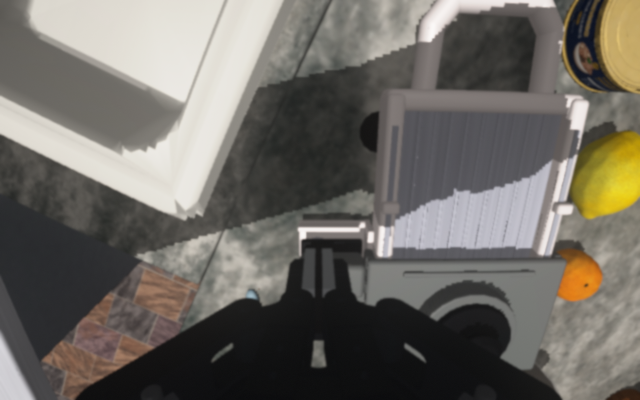

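View pics/s1.png

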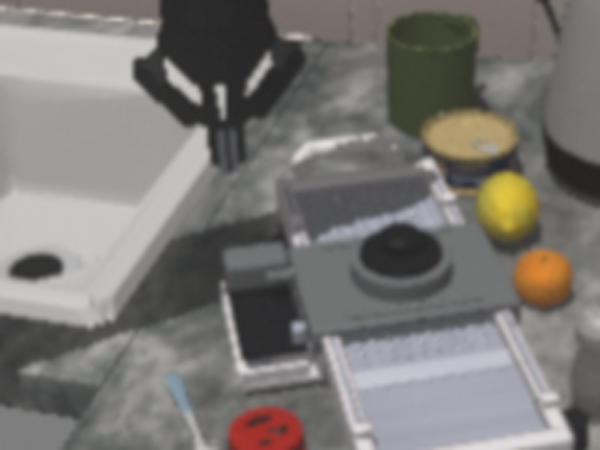

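The jaws are shut and aligned. The shoulder's rear edge is about 20 mm ahead of the pads (wrist row 258), with nothing under the tips, so I'm going down.

Request:
{"api": "play_rows", "payload": {"hand": [0, 0, 0, 0, 0, 0, 0, 0], "dp": [[0, 0, 0.9], [0, 0, 0.9], [0, 0, 0.86], [0, 0, 0], [0, 0, 0], [-0.2, 0, 0], [-0.2, 0, 0], [-0.2, 0, 0]], "turn": [0, 0, 0, 0, 0, 0, 0, 0]}}

```text
clock: 2.62
tcp_pos: [0.5175, 0.1196, 0.0582]
orientation: [180.0, -0.0, 87.4]
ft_force: [-0.7, 0.4, 0.5]
grip_width: 0.0002
finger_force: 0.0
```

Request:
{"api": "play_rows", "payload": {"hand": [0, 0, 0, 0, 0], "dp": [[-0.2, 0, 0], [-0.2, 0, 0], [-0.2, 0, 0], [-0.2, 0, 0], [-0.2, 0, 0]], "turn": [0, 0, 0, 0, 0]}}

```text
clock: 3.25
tcp_pos: [0.5161, 0.0948, 0.0578]
orientation: [-180.0, -0.0, 87.4]
ft_force: [-0.4, 2.0, 1.4]
grip_width: -0.0002
finger_force: 0.9
```

Request:
{"api": "play_rows", "payload": {"hand": [0, 0, 0, 0, 0], "dp": [[-0.2, 0, 0], [-0.2, 0, 0], [-0.2, 0, 0], [-0.2, 0, 0], [-0.2, 0, 0]], "turn": [0, 0, 0, 0, 0]}}

```text
clock: 3.88
tcp_pos: [0.5149, 0.0697, 0.0578]
orientation: [-180.0, 0.0, 87.4]
ft_force: [-0.7, 2.0, 0.7]
grip_width: -0.0
finger_force: 0.9
```

Request:
{"api": "play_rows", "payload": {"hand": [0, 0, 0], "dp": [[-0.08, 0, 0], [-0.08, 0, 0], [-0.08, 0, 0]], "turn": [0, 0, 0]}}

```text
clock: 4.25
tcp_pos: [0.5147, 0.064, 0.0578]
orientation: [-180.0, -0.0, 87.4]
ft_force: [-1.2, 1.6, 0.4]
grip_width: -0.0001
finger_force: 0.8
```

Request:
{"api": "play_rows", "payload": {"hand": [0, 0, 0], "dp": [[-0.06, 0, 0], [-0.06, 0, 0], [0, 0, 0]], "turn": [0, 0, 0]}}

```text
clock: 4.62
tcp_pos: [0.5146, 0.0622, 0.0578]
orientation: [-180.0, -0.2, 87.4]
ft_force: [-0.8, 6.8, 0.5]
grip_width: -0.0
finger_force: 3.2
```

Request:
{"api": "play_rows", "payload": {"hand": [0, 0, 0], "dp": [[-0.06, 0, 0], [-0.06, 0, 0], [0, 0, 0]], "turn": [0, 0, 0]}}

```text
clock: 5.0
tcp_pos: [0.5145, 0.0619, 0.0578]
orientation: [-180.0, -0.5, 87.5]
ft_force: [-0.2, 15.8, 0.1]
grip_width: -0.0002
finger_force: 8.3
```

Request:
{"api": "play_rows", "payload": {"hand": [0, 0, 0, 0, 0], "dp": [[0.16, 0, 0], [0.16, 0, 0], [0, 0, 0.28], [0, 0, 0.28], [0, 0, 0]], "turn": [0, 0, 0, 0, 0]}}

```text
clock: 5.62
tcp_pos: [0.5142, 0.0657, 0.0428]
orientation: [-179.9, 0.0, 87.4]
ft_force: [0.1, -0.3, -0.2]
grip_width: 0.0002
finger_force: 0.0
```

Request:
{"api": "play_rows", "payload": {"hand": [0, 0, 0], "dp": [[0, 0, 0.1], [0, 0, 0.1], [0, 0, 0]], "turn": [0, 0, 0]}}

```text
clock: 6.0
tcp_pos: [0.5148, 0.0659, 0.0389]
orientation: [180.0, 0.0, 87.4]
ft_force: [-1.9, 0.4, 2.9]
grip_width: 0.0001
finger_force: 1.6
```

Request:
{"api": "play_rows", "payload": {"hand": [0, 0, 0, 0], "dp": [[0, 0, 0.1], [0, 0, 0.06], [0, 0, 0], [0, 0, 0]], "turn": [0, 0, 0, 0]}}

```text
clock: 6.5
tcp_pos: [0.5149, 0.0659, 0.0349]
orientation: [180.0, 0.0, 87.4]
ft_force: [-2.8, -1.4, 4.9]
grip_width: -0.0
finger_force: 2.5
```

Request:
{"api": "play_rows", "payload": {"hand": [0, 0, 0], "dp": [[0, 0, 0.06], [0, 0, 0], [0, 0, 0]], "turn": [0, 0, 0]}}

```text
clock: 6.88
tcp_pos: [0.5149, 0.0659, 0.0334]
orientation: [180.0, 0.0, 87.4]
ft_force: [-2.9, -2.4, 5.5]
grip_width: -0.0002
finger_force: 2.8
```

Request:
{"api": "play_rows", "payload": {"hand": [0, 0, 0, 0, 0, 0, 0], "dp": [[-0.1, 0, 0.02], [-0.1, 0, 0], [-0.1, 0, 0], [-0.1, 0, 0], [-0.1, 0, 0], [-0.1, 0, 0], [0, 0, 0]], "turn": [0, 0, 0, 0, 0, 0, 0]}}

```text
clock: 7.75
tcp_pos: [0.5151, 0.0528, 0.0334]
orientation: [179.9, -0.2, 87.4]
ft_force: [-1.1, 4.9, 5.4]
grip_width: -0.0002
finger_force: 3.2
```

Request:
{"api": "play_rows", "payload": {"hand": [0, 0, 0, 0, 0, 0, 0, 0, 0], "dp": [[-0.14, 0, 0], [-0.14, 0, 0], [-0.14, 0, 0], [-0.14, 0, 0], [-0.14, 0, 0], [-0.14, 0, 0], [-0.14, 0, 0], [-0.14, 0, 0], [0, 0, 0]], "turn": [0, 0, 0, 0, 0, 0, 0, 0, 0]}}

```text
clock: 8.88
tcp_pos: [0.5138, 0.0246, 0.0334]
orientation: [179.9, -0.2, 87.4]
ft_force: [-0.2, 4.7, 5.4]
grip_width: -0.0
finger_force: 3.0
```

Request:
{"api": "play_rows", "payload": {"hand": [0, 0, 0, 0, 0], "dp": [[-0.06, 0, 0], [-0.06, 0, 0], [-0.06, 0, 0], [-0.06, 0, 0], [0, 0, 0]], "turn": [0, 0, 0, 0, 0]}}

```text
clock: 9.5
tcp_pos: [0.5135, 0.0194, 0.0334]
orientation: [179.9, -0.3, 87.5]
ft_force: [-0.5, 8.0, 5.1]
grip_width: -0.0
finger_force: 5.4
```

Request:
{"api": "play_rows", "payload": {"hand": [0, 0, 0, 0], "dp": [[-0.06, 0, 0], [-0.06, 0, 0], [-0.04, 0, 0], [0, 0, 0]], "turn": [0, 0, 0, 0]}}

```text
clock: 10.0
tcp_pos: [0.5134, 0.0191, 0.0335]
orientation: [179.9, -0.8, 87.6]
ft_force: [-1.8, 23.4, 6.2]
grip_width: -0.0003
finger_force: 12.8
```

Request:
{"api": "play_rows", "payload": {"hand": [0, 0, 0, 0, 0, 0, 0, 0], "dp": [[0.12, 0, 0], [0.12, 0, -0.1], [0, 0, -0.3], [0, 0, -0.8], [0, 0, -1], [0, 0, -1], [0, 0, -1], [0, 0, 0]], "turn": [0, 0, 0, 0, 0, 0, 0, 0]}}

```text
clock: 11.0
tcp_pos: [0.5137, 0.0189, 0.1395]
orientation: [179.8, -0.0, 87.4]
ft_force: [-0.4, 0.8, 0.2]
grip_width: 0.0002
finger_force: 0.0
```

```bash
python3 - <<'E'
from h import *
from bench import imaging
b=imaging.capture("side");b=cv2.resize(b[150:300,220:420],None,fx=3.5,fy=3.5,interpolation=cv2.INTER_CUBIC);cv2.imwrite("pics/s2.png",b)
E
```

```text
(no output)
```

View pics/s2.png

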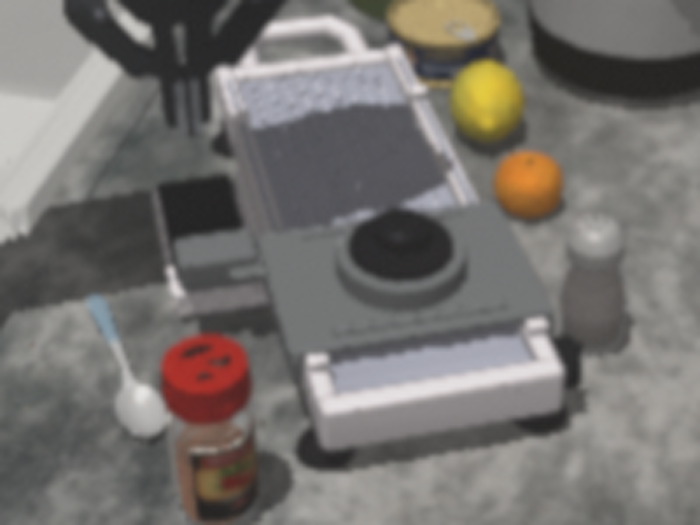

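The carriage is at the blade end and the bystanders haven't moved. The stud is hidden behind the shoulder (about 215,240), so I'll check it with the wrist camera.

Request:
{"api": "play_rows", "payload": {"hand": [0, 0, 0, 0, 0, 0, 0], "dp": [[0, -1, -1], [0, -1, -1], [-0.9, -1, -1], [-0.9, 0, -1], [-0.9, 0, 0], [-0.9, 0, 0], [0, 0, 0]], "turn": [0, 0, 0, 0, 0, 0, 0]}}

```text
clock: 11.92
tcp_pos: [0.4331, -0.0683, 0.2365]
orientation: [-179.9, -0.0, 87.2]
ft_force: [-0.5, 0.2, -0.1]
grip_width: 0.0004
finger_force: 0.0
```

```bash
python3 - <<'E'
from h import *
from bench import imaging
I=imaging.camera_info("wrist"); a=imaging.capture("wrist")
Rm=R.from_euler("xyz",I["orientation"],degrees=True)
q=Rm.inv().apply(np.array([.5405,.0173,.046])-I["position"]); K=I["intrinsics"]
u,v=int(K[0,0]*q[0]/-q[2]+K[0,2]),int(K[1,1]*-q[1]/-q[2]+K[1,2]); print(u,v)
x0,y0=max(u-90,0),max(v-90,0); c=a[y0:y0+140,x0:x0+180]
cv2.imwrite("pics/w2.png",cv2.resize(cv2.convertScaleAbs(c,alpha=1.5,beta=20),None,fx=4,fy=4,interpolation=cv2.INTER_CUBIC))
E
```

```text
426 83
```

View pics/w2.png

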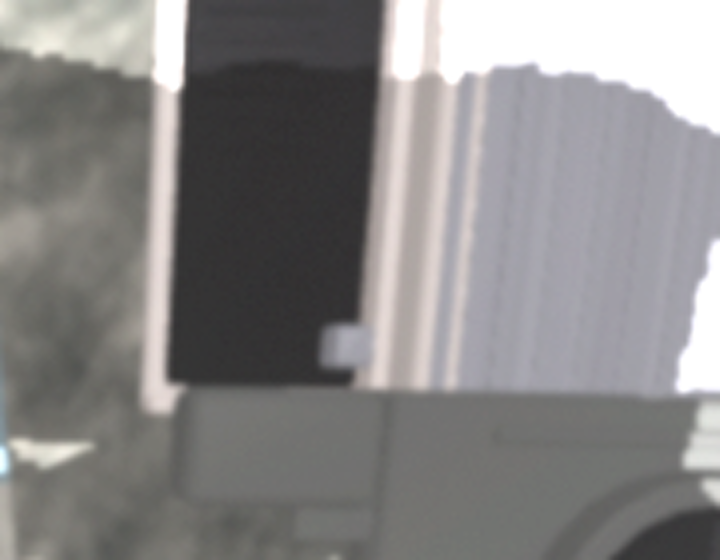

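The wrist crop shows the stud at (345,345), fully clear behind the shoulder's rear edge (row 388). The carriage is parked and the bar is up.

```bash
python3 -c "
from bench import job
print(job.sign_off())"
```

```text
the job is handed in; nothing more can be done
None
```

The slicer job is handed in after about 12 s of the 38 s allowed: the carriage is parked at the end stop over the blade, the bar looks to have sprung up behind it, and the robot is clear; no verdict came back.

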